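# Set the pipe length gauge and lock its sliding leg

### The arm

A 6-joint arm with a two-finger parallel gripper is mounted at the origin on the work surface. World frame = base frame: x ahead of the robot, y to its left, z up, the work surface at z = 0. Lengths are in mm, angles in rad, forces in N, time in s.
With the tool pointing down it reaches from about 275 to 1000 mm from the base axis. Payload 8.4 kg.
Tool frame: the origin (TCP) lies on the mounting face of the last link; the fingertips stand 173 mm ahead of it and the grasp point (between the pads) lies 155 mm ahead of it; z points along the fingers, y is the direction in which the jaws open and shut (so a half turn about z gives the same grasp; the last joint's range is limited). The gripper opens to 85 mm and grips with 20 to 120 N. Pads are 22 mm wide; open, the fingers measure 114 mm over their backs; the gripper's body (76 mm by 85 mm) begins 54 mm behind the grasp point. The pads swing forward as they close: fully open they stand 13 mm farther back than shut.
Start: joints at [-1.167, 0.353, 1.633, -0, 1.155, -0.002], TCP at [246.72, -574.246, 404.681] pointing down, gripper open.
Joint ranges: [-2.63, 2.63], [-0.92, 2.1], [0.06, 2.66], [-1.3, 4.44], [0, 2.69], [-3.02, 3.02]. Speed limits (rad/s): [2.22, 2.22, 2.79, 3.14, 3.14, 3.14].

### API

Orientations are given as [roll, pitch, yaw] about the fixed x, y, z axes, in that order (R = Rz(yaw) Ry(pitch) Rx(roll)).
In Python, from rig import readout, imaging, ticket gives the robot as it stands.
- The arm moves only by the tool step_arm, never from a script. Its argument "deltas" is a list of rows, each an object with "translation": the shift along the tool's x, y, z in cm, a list of three; "rot": the turn, a rotation vector about the tool's x, y, z in rad, a list of three. In form: [{"translation": [x, y, z], "rot": [rx, ry, rz]}, ...]. A call has 1 to 8 rows; each row is the pose to reach, as a shift and turn from the pose commanded when the call began, along the tool's axes at that moment; what a row does not reach only later rows make up. A row lasts 1/8 s, in which the tool goes at most 62.5 mm and 10.7 degrees, less where a joint would pass 70% of its speed; a pose out of reach is approached as far as the arm can. A call with a gripper value outside its range is refused whole. "grip" is the closure in counts, from 0 (fully open) to 255 (shut), set as the call begins (left out, the last holds). The fingers move at their own pace and stop on an object; "squeeze" is the grip in N (left out, the last holds). Time passes only in rows, so rows that repeat a pose let the fingers close. It gives the time, the measured TCP pose, the force and the opening at its end, in the units of the state.
- readout.sense(): the state, without advancing time (a new reading comes with each control period).
- imaging.grab_frame(name): name is "scene" or "top" or "wrist"; returns a dict with "image" (420x560x3 uint8, red, green, blue), "camera_matrix" (3x3 intrinsics, pixels), "k1" (the pictures are not rectified: a ray, as slopes to the right and down, at radius r is drawn at 1 + k1 r^2 times it, then the intrinsics apply), "world_to_cam" (4x4, takes a point from world to camera coordinates). Camera axes: x right, y up, looking along -z (the intrinsics and any distortion apply to the point x, -y, -z); pixel columns grow to the right and rows downward; lengths in mm; the calibration is good to about 2 mm. A picture is of the moment at which its call begins. There is no depth.
- ticket.sign_off(): hands the job in, once; it reports no verdict.
The state is a dict: "clock": time; "qpos": joint angles; "qvel": joint speeds; "joint_efforts": joint torques, N m; "eef_pos": TCP position; "tcp_rot": TCP orientation; "contact_force": force on the tool from outside, world axes, zero at the start; "wrist_torque": the same for the moment, N m; "opening": opening from 0.0 (shut) to 1.0 (fully open).
Only numpy, scipy, OpenCV 4.12 (cv2) and the standard library are available. Lean on these libraries where they do the work, as an engineer would, in place of code of your own. Each camera call takes 0.05 s, during which the arm holds its last target.

### The job

On the bench length gauge, take the sliding leg and its open cam lever between the fingers and slide the leg until its index edge is on the pen line of the tape. Holding the leg there so that it does not creep, gently squeeze the plastic lever fully shut towards the leg. Do not let go: the job ends with the leg and its shut lever still held between the fingers, index on the line, and the fittings and carton around the gauge left where they are.

Things in the scene. Friction and masses are not known exactly. Their poses are not given: they have to be found in the camera images.
- gauge: length gauge screwed to the bench: aluminium beam 420 mm long (its own y), 76 mm wide, top 36 mm above the bench, steel rule let in along its far (+x) edge, a fixed upright leg (52 wide, 14 thick, top 106 mm above the bench) near its +y end. Origin: centre of its underside. Fixed; its yaw gives the direction of the beam
- leg: sliding leg: upright aluminium plate 44 wide, 10 mm thick, from beam top (36 mm above the bench) to 106 mm, on a grey saddle reaching 51 mm back (10 mm high, cheeks 24). Origin: beam top, midway across the plate (8 mm robot-side of the beam's middle), in its measuring face, which looks to +y, along the beam to the fixed leg; plate at 0 to -10 mm in y. Slides with 2 N, face 80 to 280 mm from fixed leg
- cam_lever (a joint): angle (rad) of the black plastic cam lever, 24 wide, 44 mm long, behind the plate: 0 shut (upright, along the plate), up to 0.7 open, leaning away from it to the leg's -y. Pin 32 mm behind the measuring face, 56 mm above the bench. Stays where left. Takes 3 to 10 N at the tip; from about 0.5 down its lobe clamps the beam, and shut it locks the leg. Squeezing it with over 60 N breaks it
- lever_tip (a point): upper outer corner of the cam lever, midway across it, where a finger closing from the -y side meets it. Measuring face to this corner is 30 mm when shut (corner 100 mm above the bench), 59 mm at 0.7 rad open (91 mm above the bench). Fingers close along the beam, one on the measuring face, one here; as they close, the hand must follow or the leg is carried along
- index (a point): the index edge: edge of a dark steel tongue on the leg, over the rule, exactly in line with the measuring face; 2 mm above the beam top
- mark_line (a point): the pen line, 1 mm wide, across the middle of a 14 mm wide strip of beige masking tape stuck over the rule and down the far side of the beam; 2 mm above the beam top. The line runs across the beam. index and mark_line differ only along the beam; the leg is set when they agree along the beam
- mark: the strip of tape itself; x across the beam, y along the beam as for the gauge. Origin on the beam's middle line, level with the pen line, on the beam top
- tee: loose galvanised tee lying on the bench, 72 mm long, 42 mm high; bystander
- elbow: loose galvanised elbow lying on the bench, 57 x 57 mm, 42 mm high; bystander
- nipple: loose short steel pipe, 34 mm diameter, 55 mm high, on end; bystander
- carton: small cardboard carton 90 x 70 x 55 mm; bystander

How it is judged:
By the outcome, as a careful person would: the job done as asked, in the order asked, and still so for the second after the job is handed in, while the arm keeps its last pose, push and grip.
It also fails if it takes over 48 s, if anything falls off the work surface, if the arm or the gripper's body presses on something with over 40 N, if the wrist force passes 120 N, or if a joint passes its speed limit or range.

## Working session

There is one attempt and no reset: what is moved stays moved. The work goes in short steps, Python scripts to look and compute and a tool call to move; the robot and the scene stay as the last step left them, time stands still between calls to the robot, and variables do not carry over. Pictures are saved under pics/ and viewed, and the job is handed in when it is done.

Besides the shell and the picture viewer there is one more tool, called after "Emit:" as name(argument=value, ...), one argument or row to a line, values as JSON. step_arm: Moves the arm, as the interface text tells. Its arguments: {"type":"object","properties":{"deltas":{"type":"array","items":{"type":"object","properties":{"translation":{"type":"array","items":{"type":"number"}},"rot":{"type":"array","items":{"type":"number"}}}}},"grip":{"type":"number"},"squeeze":{"type":"number"}},"required":["deltas"]}

```bash
ls; mkdir -p pics
python3 - <<'E'
from rig import readout, imaging
import cv2
print(readout.sense())
for n in ["scene","top","wrist"]:
    f=imaging.grab_frame(n); cv2.imwrite(f"pics/{n}0.png",f["image"][:,:,::-1]); print(n,f["camera_matrix"],f["k1"],f["world_to_cam"])
E
```

```text
pics
{'clock': 0.0, 'qpos': array([-1.16738938e+00,  3.53627939e-01,  1.63414479e+00, -2.06967074e-05,
        1.15521835e+00, -2.40009673e-03]), 'qvel': array([-0.00079651,  0.00154992,  0.00210151,  0.00022341, -0.00079228,
        0.00020762]), 'joint_efforts': array([-1.44418271e-03, -6.05243540e+01, -3.42069912e+01, -8.78757282e-05,
        9.42415703e-03, -2.29746445e-05]), 'eef_pos': array([ 246.62603797, -574.01595735,  403.96958398]), 'tcp_rot': array([-3.14019419e+00,  1.55669663e-05,  4.05815422e-01]), 'contact_force': array([-0.59653549,  0.04904749, -0.83438824]), 'wrist_torque': array([0.01186063, 0.01019036, 0.00735435]), 'opening': 0.9985733651672701}
scene [[425.57861656   0.         281.14894403]
 [  0.         425.57861656 209.90205721]
 [  0.           0.           1.        ]] 0.017884999953315932 [[ 5.61311859e-01  8.27584882e-01  5.67973126e-03 -3.29704936e+02]
 [-6.54289263e-01  4.39550187e-01  6.15387027e-01  3.04494839e+02]
 [ 5.06788473e-01 -3.49140223e-01  7.88204636e-01 -1.32676973e+03]
 [ 0.00000000e+00  0.00000000e+00  0.00000000e+00  1.00000000e+00]]
top [[460.88430663   0.         279.59591812]
 [  0.         460.88430663 209.14405305]
 [  0.           0.           1.        ]] -0.017362920343926773 [[ 8.07960139e-03 -9.99459613e-01  3.18622310e-02 -3.51315182e+01]
 [ 9.97099168e-01  1.04639338e-02  7.53906852e-02 -5.63225725e+02]
 [-7.56833494e-02  3.11606774e-02  9.96644893e-01 -1.25038667e+03]
 [ 0.00000000e+00  0.00000000e+00  0.00000000e+00  1.00000000e+00]]
wrist [[322.2309014    0.         279.73406542]
 [  0.         322.2309014  203.50198301]
 [  0.           0.           1.        ]] -0.018318619236578328 [[ 3.95017190e-01 -9.18670442e-01 -2.45735272e-03 -6.23602114e+02]
 [ 8.78348626e-01  3.78460401e-01 -2.92012699e-01  3.78138833e+01]
 [ 2.69193446e-01  1.13191623e-01  9.56411285e-01 -3.79355553e+02]
 [ 0.00000000e+00  0.00000000e+00  0.00000000e+00  1.00000000e+00]]
```

View pics/scene0.png

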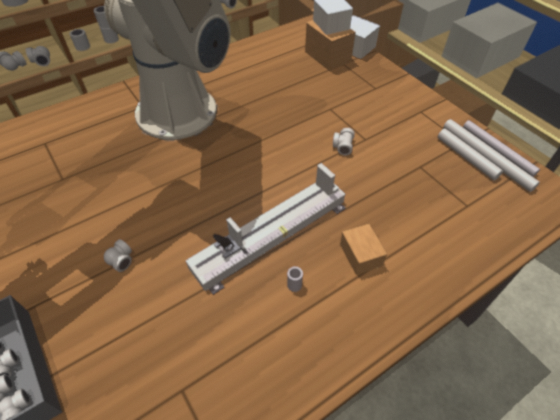

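View pics/top0.png

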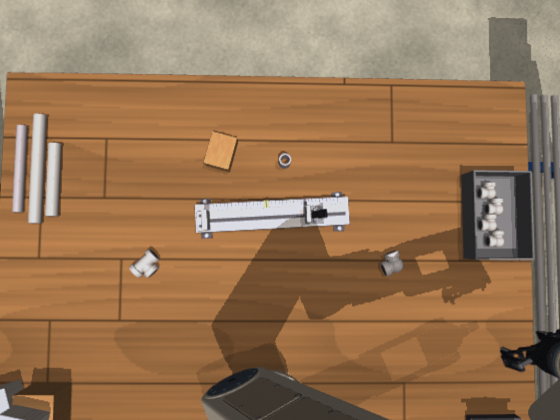

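View pics/wrist0.png

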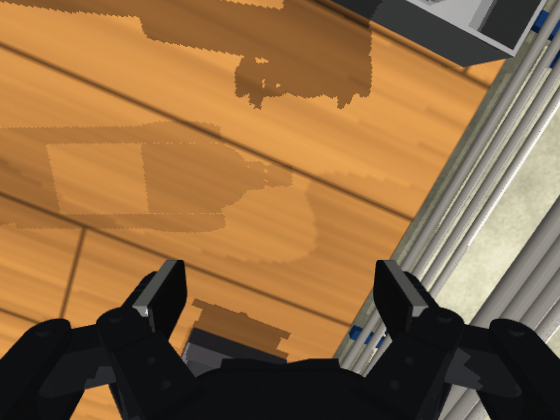

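The top view shows the beam at columns 196–349, rows 195–236, with the fixed leg at column ~203, the leg and lever at ~307–325, and the tape at ~(266,203). The tee is near (145,263), the elbow near (391,263), the nipple near (285,159) and the carton near (220,150).

```bash
cat > h.py <<'E'
import numpy as np, cv2
from rig import readout, imaging
def grab(n,save=None):
    f=imaging.grab_frame(n)
    if save: cv2.imwrite(f"pics/{save}.png",f["image"][:,:,::-1])
    np.savez(f"{n}_last.npz",**f)
    return f
def ray(f,u,v):
    K=np.array(f["camera_matrix"]);k=float(f["k1"]);T=np.array(f["world_to_cam"])
    d=np.array([(u-K[0,2])/K[0,0],(v-K[1,2])/K[1,1]]); x=d.copy()
    for _ in range(20): x=d/(1+k*(x@x))
    c=np.array([x[0],-x[1],-1.0]); R=T[:3,:3]
    return -R.T@T[:3,3], R.T@c
def onz(f,u,v,z):
    o,d=ray(f,u,v); return o+d*(z-o[2])/d[2]
def proj(f,p):
    K=np.array(f["camera_matrix"]);k=float(f["k1"]);T=np.array(f["world_to_cam"])
    c=T[:3,:3]@np.array(p,float)+T[:3,3]; x=np.array([c[0],-c[1]])/-c[2]; x=x*(1+k*(x@x))
    return K[0,0]*x[0]+K[0,2],K[1,1]*x[1]+K[1,2]
def tri(obs):
    A=np.zeros((3,3));b=np.zeros(3)
    for f,u,v in obs:
        o,d=ray(f,u,v); d=d/np.linalg.norm(d); P=np.eye(3)-np.outer(d,d); A+=P;b+=P@o
    p=np.linalg.solve(A,b)
    return p,[np.linalg.norm((np.eye(3)-np.outer(d/np.linalg.norm(d),d/np.linalg.norm(d)))@(p-o)) for o,d in [ray(*q) for q in obs]]
def crop(img,x0,y0,x1,y1,s,name):
    c=cv2.resize(img[y0:y1,x0:x1,::-1],None,fx=s,fy=s,interpolation=cv2.INTER_CUBIC); cv2.imwrite(f"pics/{name}.png",c)
E
python3 - <<'E'
from h import *
t=grab("top");s=grab("scene")
crop(t["image"],185,185,360,245,4.5,"topc"); crop(s["image"],180,155,355,295,4.5,"scenec")
for u,v in [(196,203),(348,195),(349,228),(196,235),(266,203),(205,220)]: print(u,v,onz(t,u,v,36).round(1))
for u,v in [(145,263),(391,263),(285,159),(220,150)]: print(u,v,onz(t,u,v,20).round(1))
E
```

```text
196 203 [576.8 198.   36. ]
348 195 [ 603.4 -217.3   36. ]
349 228 [ 512.7 -219.8   36. ]
196 235 [490.  196.1  36. ]
266 203 [578.9   7.8  36. ]
205 220 [530.8 172.7  36. ]
145 263 [412.9 335.1  20. ]
391 263 [ 417.6 -339.3   20. ]
285 159 [704.1 -43.9  20. ]
220 150 [726.9 137.2  20. ]
```

View pics/topc.png

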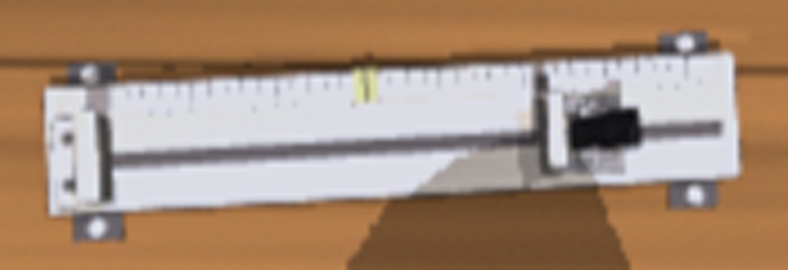

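View pics/scenec.png

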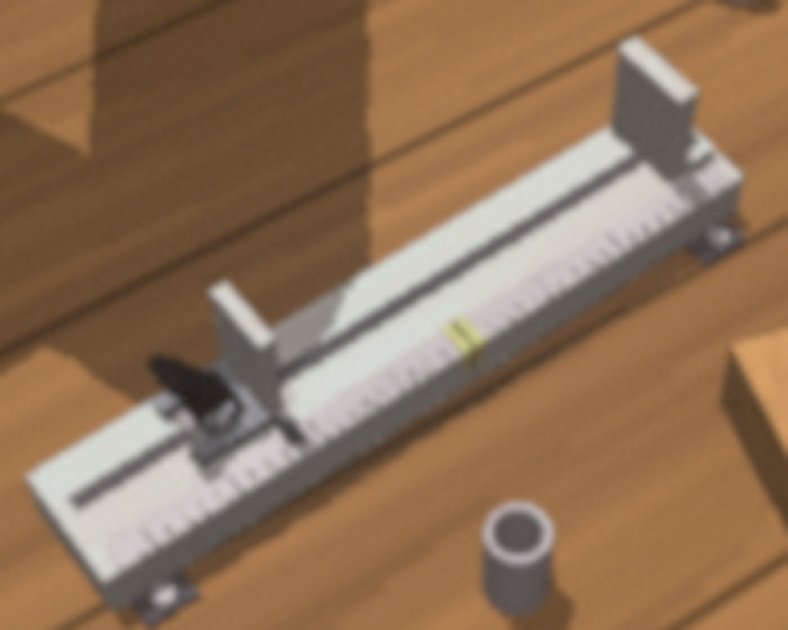

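Run:
```python
from h import *
t=np.load("top_last.npz");s=np.load("scene_last.npz")
T=lambda x,y:(t,185+x/4.5,185+y/4.5); S=lambda x,y:(s,180+x/4.5,155+y/4.5)
a=onz(*T(45,87),36);b=onz(*T(730,53),36);c=onz(*T(52,213),36);d=onz(*T(740,178),36)
for p,q in((b,a),(d,c)): v=(a-b) if p is b else (c-d); print(v.round(1),np.linalg.norm(v),np.arctan2(-v[0],v[1]))
print((a+b+c+d)/4)
print("mark",tri([T(366,85),S(465,340)]),onz(*T(366,85),38),onz(*S(465,340),38))
print("platetop far corner",tri([T(548,94),S(272,343)]))
print("platetop near corner",tri([T(560,168),S(216,290)]))
print("tongue",onz(*T(539,85),38), onz(*S(290,430),38))
print("levertip",tri([T(638,128),S(160,362)]))
w=imaging.grab_frame("wrist");o,_=ray(w,280,210); st=readout.sense()
from scipy.spatial.transform import Rotation as R
Rt=R.from_euler("xyz",st["tcp_rot"]).as_matrix(); print("cam in tool",Rt.T@(o-st["eef_pos"])); print(Rt.T@w["world_to_cam"][:3,:3].T)
```

```text
[-25.3 415.8   0. ] 416.5745452451855 0.0608858606771242
[-25.  415.8   0. ] 416.59612122067296 0.05998892446445544
[547.74557532 -10.20502177  36.        ]
mark (array([578.08799341,   9.13415117,  33.35011771]), [np.float64(2.6606264650641416), np.float64(2.6606264650641744)]) [576.28119497   6.88037338  38.        ] [582.09648582   9.55846231  38.        ]
platetop far corner (array([567.48955427, -96.26807577, 101.85289988]), [np.float64(1.7719800325987245), np.float64(1.7719800325987105)])
platetop near corner (array([ 524.92010373, -103.11697572,  102.40788175]), [np.float64(1.9426567192021413), np.float64(1.9426567192021926)])
tongue [577.42201331 -98.11647437  38.        ] [578.63821    -95.41446743  38.        ]
levertip (array([ 548.41673139, -147.48651599,  104.21242769]), [np.float64(2.323412274499453), np.float64(2.323412274499385)])
cam in tool [74.76318948 -0.26906582 31.77723955]
[[ 2.83262269e-04  9.56411392e-01  2.92022550e-01]
 [ 9.99999081e-01 -6.58095832e-04  1.18534799e-03]
 [ 1.32585914e-03  2.92021946e-01 -9.56410699e-01]]
```

Emit:
step_arm(
  deltas=[
    {"translation": [6, -4, 0], "rot": [0, 0, 0.05]},
    {"translation": [11, -7, 0], "rot": [0, 0, 0.1]},
    {"translation": [16, -10.5, 0.5], "rot": [0, 0, 0.15]},
    {"translation": [21, -14, 1], "rot": [0, 0, 0.2]},
    {"translation": [26, -17, 2], "rot": [0, 0, 0.25]},
    {"translation": [31, -20, 3], "rot": [0, 0, 0.28]},
    {"translation": [36, -23.5, 4], "rot": [0, 0, 0.31]},
    {"translation": [41, -26.5, 5], "rot": [0, 0, 0.345]},
  ],
  grip=0,
  squeeze=20,
)

```text
clock: 1.3
eef_pos: [519.6, -167.0, 354.6]
tcp_rot: [3.141, -0.0, 0.06]
contact_force: [-0.2, -1.3, 0.5]
opening: 1.0
```

Emit:
step_arm(
  deltas=[
    {"translation": [2.9, -4.0, 0], "rot": [0, 0, 0]},
    {"translation": [2.9, -4.0, 0], "rot": [0, 0, 0]},
    {"translation": [2.9, -4.0, 0], "rot": [0, 0, 0]},
  ],
)

```text
clock: 1.68
eef_pos: [545.1, -127.3, 354.5]
tcp_rot: [3.141, 0.001, 0.062]
contact_force: [0.2, -0.3, 0.0]
opening: 1.0
```

Run:
```python
from h import *
w=grab("wrist","w1"); print(readout.sense()["eef_pos"])
```

```text
[ 544.85475316 -127.82203437  354.61061743]
```

View pics/w1.png

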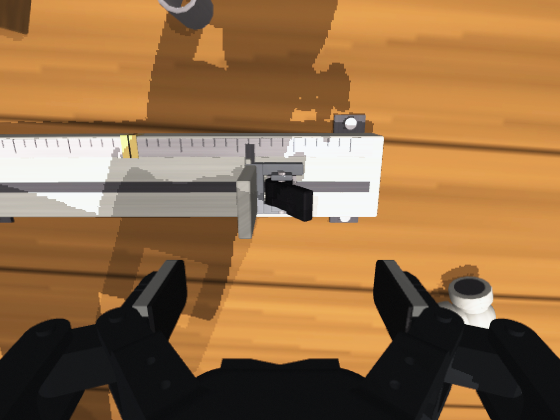

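Run:
```python
from h import *
w=np.load("wrist_last.npz")
crop(w["image"],100,125,330,245,3.4,"w1c")
```

```text
(no output)
```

View pics/w1c.png

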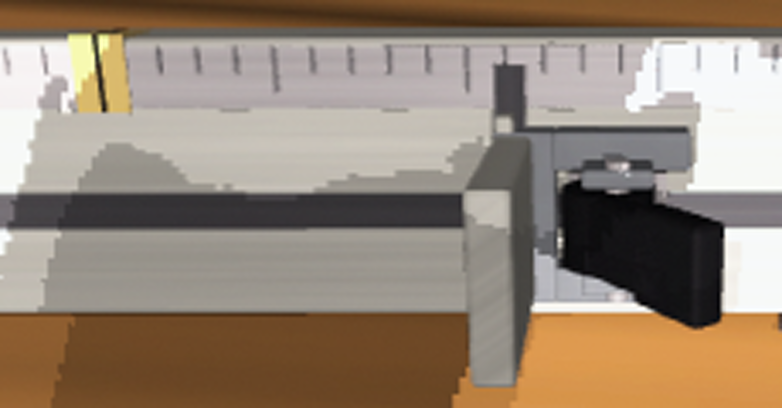

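Run:
```python
from h import *
w=np.load("wrist_last.npz");t=np.load("top_last.npz");s=np.load("scene_last.npz")
W=lambda x,y:(w,100+(x+.5)/3.4-.5,125+(y+.5)/3.4-.5)
T=lambda x,y:(t,185+x/4.5,185+y/4.5); S=lambda x,y:(s,180+x/4.5,155+y/4.5)
th=.0605;e=np.array([-np.sin(th),np.cos(th),0]);n=np.array([np.cos(th),np.sin(th),0])
def pr(l,p): print(l,p.round(1),"along",round(p@e,1),"across",round(p@n,1))
pr("idx",onz(*W(496,75),38));pr("idx2",onz(*W(496,110),38))
pr("line",onz(*W(95,45),38));pr("line2",onz(*W(103,105),38))
pr("face far",onz(*W(466,192),106));pr("face near",onz(*W(472,385),106))
pr("back far",onz(*W(510,192),106));pr("back near",onz(*W(514,385),106))
pr("tip far",onz(*W(722,224),91));pr("tip near",onz(*W(720,320),91)); pr("tip near low",onz(*W(697,328),88))
pr("beam far R",onz(*W(782,37),36));pr("beam far L",onz(*W(0,33),36));
for l,o in [("idx",[W(496,90),T(539,85),S(285,425)]),("line",[W(98,75),T(366,85),S(465,340)]),("tip",[W(721,270),T(638,128),S(160,362)]),("facefar",[W(466,192),T(546,94),S(272,343)])]:
    p,r=tri(o);pr(l,p);print(np.round(r,1))
```

```text
idx [582.6 -94.3  38. ] along -129.3 across 575.9
idx2 [573.6 -94.6  38. ] along -129.1 across 566.8
line [584.1   9.1  38. ] along -26.3 across 583.6
line2 [568.7   8.1  38. ] along -26.3 across 568.1
face far [567.5 -95.7 106. ] along -129.8 across 560.7
face near [525.3 -97.9 106. ] along -129.5 across 518.4
back far [ 568.1 -104.6  106. ] along -138.7 across 560.7
back near [ 525.8 -106.9  106. ] along -138.5 across 518.4
tip far [ 560.2 -149.9   91. ] along -183.5 across 550.2
tip near [ 538.  -151.4   91. ] along -183.7 across 527.9
tip near low [ 534.7 -146.8   88. ] along -178.8 across 524.9
beam far R [ 596.7 -167.3   36. ] along -203.0 across 585.5
beam far L [585.5  34.5  36. ] along -1.0 across 586.5
idx [578.  -96.7  43. ] along -131.4 across 571.1
[2.3 1.5 0.8]
line [577.4   9.5  34.2] along -25.4 across 576.9
[1.8 2.7 2.9]
tip [ 550.2 -148.1  103.9] along -181.1 across 540.3
[3.4 3.2 2.7]
facefar [567.  -95.4 101.3] along -129.5 across 560.2
[0.7 1.3 1.3]
```

Emit:
step_arm(
  deltas=[
    {"translation": [0.3, -0.4, 3], "rot": [0, 0, 0]},
    {"translation": [0.3, -0.4, 6], "rot": [0, 0, 0]},
    {"translation": [0.3, -0.4, 8], "rot": [0, 0, 0]},
    {"translation": [0.3, -0.4, 10], "rot": [0, 0, 0]},
    {"translation": [0.3, -0.4, 11.5], "rot": [0, 0, 0]},
    {"translation": [0.3, -0.4, 11.5], "rot": [0, 0, 0]},
  ],
)

```text
clock: 2.48
eef_pos: [547.4, -123.7, 238.9]
tcp_rot: [-3.141, 0.002, 0.06]
contact_force: [0.2, 0.3, 1.2]
opening: 1.0
```

Run:
```python
from h import *
w=grab("wrist","w2"); s=grab("scene"); crop(s["image"],180,155,355,295,4.5,"s2"); print(readout.sense()["eef_pos"])
```

```text
[ 548.14761497 -123.51362238  240.132149  ]
```

View pics/w2.png

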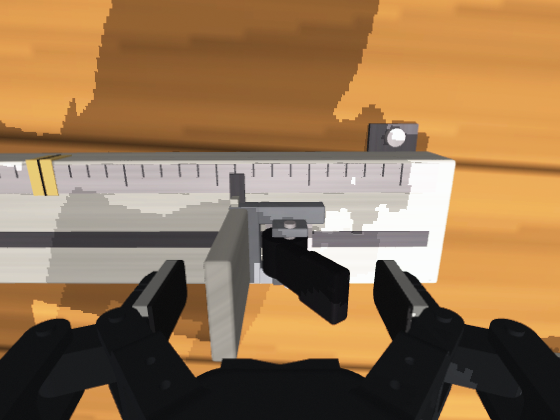

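View pics/s2.png

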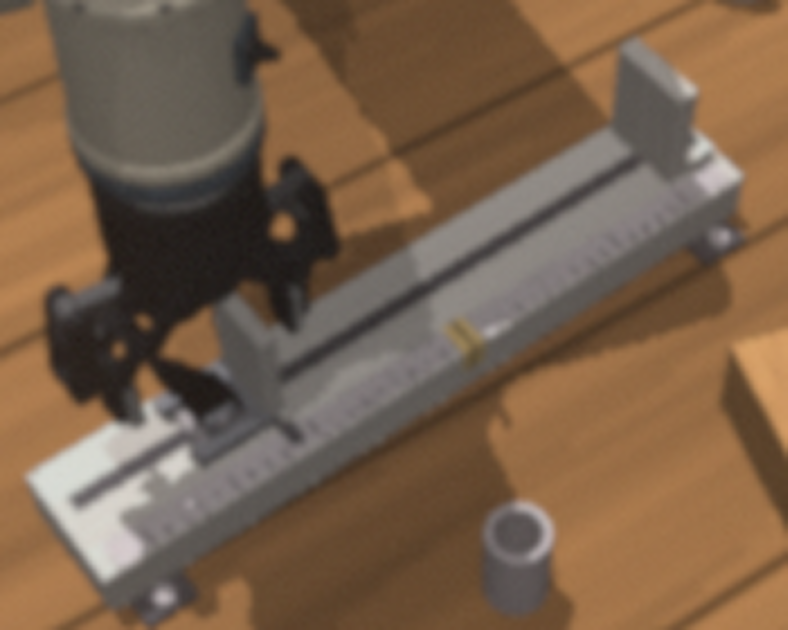

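The fingers straddle the plate and lever. In w2 the plate is at columns 207–255, the lever tip near (347,295), the tongue edge at ~(230,190) and the line near (43,178). I'll triangulate these across the two wrist views.

Run:
```python
from h import *
w=np.load("wrist_last.npz")
crop(w["image"],20,145,370,365,2.25,"w2c")
```

```text
(no output)
```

View pics/w2c.png

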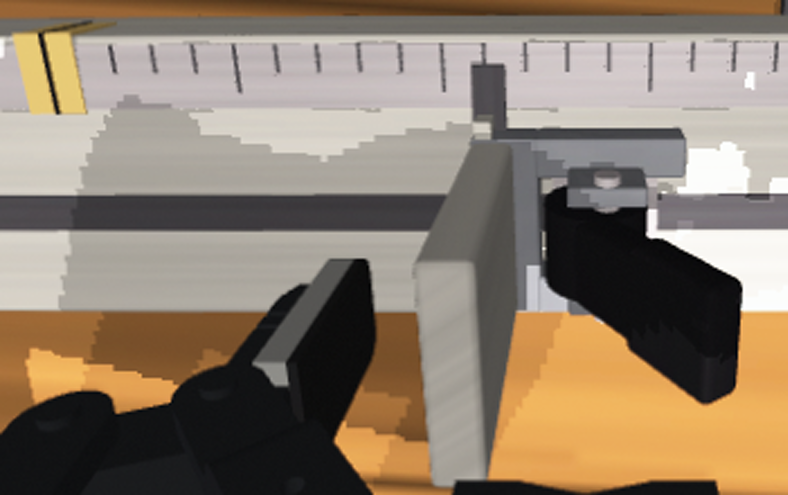

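Run:
```python
from h import *
from scipy.spatial.transform import Rotation as R
w=dict(np.load("wrist_last.npz")); st=readout.sense(); print(st["eef_pos"],st["tcp_rot"])
def M(p,r): A=np.eye(4);A[:3,:3]=R.from_euler("xyz",r).as_matrix();A[:3,3]=p;return A
X=w["world_to_cam"]@M(st["eef_pos"],st["tcp_rot"])
w1=dict(w); w1["world_to_cam"]=X@np.linalg.inv(M([544.85,-127.82,354.61],[3.141,.001,.0615]))
W1=lambda x,y:(w1,100+(x+.5)/3.4-.5,125+(y+.5)/3.4-.5)
W=lambda x,y:(w,20+(x+.5)/2.25-.5,145+(y+.5)/2.25-.5)
th=.0605;e=np.array([-np.sin(th),np.cos(th),0]);n=np.array([np.cos(th),np.sin(th),0])
def pr(l,p,*a): print(l,p.round(1),"along",round(p@e,1),"across",round(p@n,1),*a)
for l,a,b in [("idx",(496,66),(473,64)),("line",(100,110),(57,112)),("facefar",(466,192),(415,264)),("facenear",(472,385),(432,486)),("tipfar",(722,224),(742,283)),("tipnear",(720,320),(735,395))]:
    p,r=tri([W1(*a),W(*b)]); pr(l,p,np.round(r,1))
pr("idx",onz(*W(473,64),38));pr("idx",onz(*W(473,125),38));pr("line",onz(*W(41,35),38));pr("line",onz(*W(57,112),38))
pr("facefar",onz(*W(415,264),106)); pr("facenear",onz(*W(432,486),106));pr("tip",onz(*W(742,283),93));pr("tip",onz(*W(735,395),93))
pr("tcp",st["eef_pos"])
```

```text
[ 548.14761497 -123.51362238  240.132149  ] [ 3.14144696e+00 -3.95565346e-04  6.01640287e-02]
idx [582.  -93.1  25. ] along -128.1 across 575.3 [0.8 0.8]
line [565.8   9.2  35.3] along -25.0 across 565.4 [0.6 0.6]
facefar [565.4 -95.4 101.7] along -129.4 across 558.6 [0.7 0.7]
facenear [523.2 -98.1 103.8] along -129.5 across 516.3 [0.4 0.4]
tipfar [ 558.5 -150.9   89. ] along -184.4 across 548.3 [0.3 0.3]
tipnear [ 537.4 -151.8   92.8] along -184.0 across 527.2 [0. 0.]
idx [585.2 -94.2  38. ] along -129.5 across 578.4
idx [570.1 -94.5  38. ] along -128.8 across 563.3
line [586.2   8.4  38. ] along -27.1 across 585.6
line [567.3   7.5  38. ] along -26.9 across 566.7
facefar [567.9 -95.7 106. ] along -129.8 across 561.1
facenear [525.4 -98.1 106. ] along -129.7 across 518.5
tip [ 560.8 -150.1   93. ] along -183.8 across 550.7
tip [ 537.5 -151.8   93. ] along -184.0 across 527.4
tcp [ 548.1 -123.5  240.1] along -156.4 across 539.7
```

Emit:
step_arm(
  deltas=[
    {"translation": [0, 0, 0], "rot": [0, 0, 0]},
    {"translation": [0, 0, 0], "rot": [0, 0, 0]},
    {"translation": [0, 0, 0], "rot": [0, 0, 0]},
    {"translation": [0, 0, 0], "rot": [0, 0, 0]},
  ],
  grip=80,
  squeeze=20,
)

```text
clock: 3.08
eef_pos: [548.1, -123.0, 239.8]
tcp_rot: [3.141, -0.0, 0.061]
contact_force: [0.7, 0.2, 0.2]
opening: 0.687
```

Run:
```python
from h import *
w=grab("wrist","w3"); s=readout.sense(); print(s["eef_pos"],s["opening"])
crop(w["image"],20,145,400,365,2.05,"w3c")
```

```text
[ 548.11938967 -123.02336385  239.78243212] 0.6864759539818246
```

View pics/w3c.png

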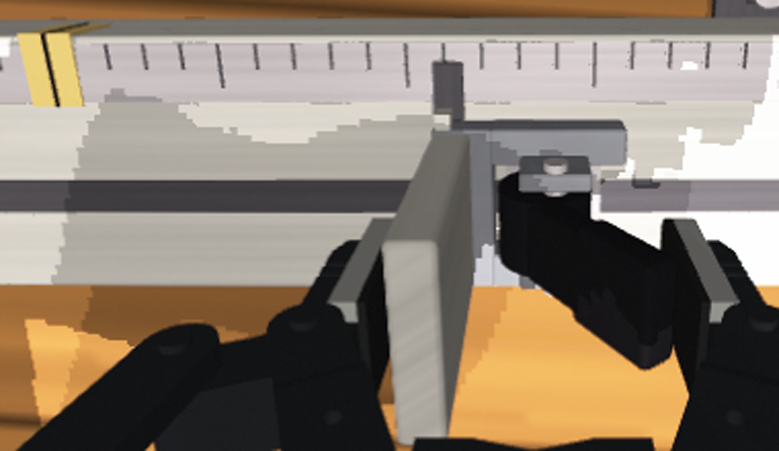

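Emit:
step_arm(
  deltas=[
    {"translation": [0, -0.2, 0], "rot": [0, 0, 0]},
    {"translation": [0, -0.5, 0], "rot": [0, 0, 0]},
    {"translation": [0, -1.0, 0], "rot": [0, 0, 0]},
    {"translation": [0, -1.6, 0], "rot": [0, 0, 0]},
    {"translation": [0, -2.3, 0], "rot": [0, 0, 0]},
    {"translation": [0, -3.0, 0], "rot": [0, 0, 0]},
    {"translation": [0, -3.6, 0], "rot": [0, 0, 0]},
    {"translation": [0, -4.0, 0], "rot": [0, 0, 0]},
  ],
  grip=87,
)

```text
clock: 4.12
eef_pos: [545.6, -82.6, 239.7]
tcp_rot: [-3.142, 0.0, 0.061]
contact_force: [-0.7, -3.1, 2.4]
opening: 0.659
```

Run:
```python
from h import *
w=grab("wrist","w4"); s=readout.sense(); print(s["eef_pos"],s["opening"],s["contact_force"])
crop(w["image"],20,145,400,365,2.05,"w4c")
```

```text
[545.58697614 -82.35639209 239.63495804] 0.661234770799816 [ 0.43349115 -0.01648327  0.91931574]
```

View pics/w4c.png

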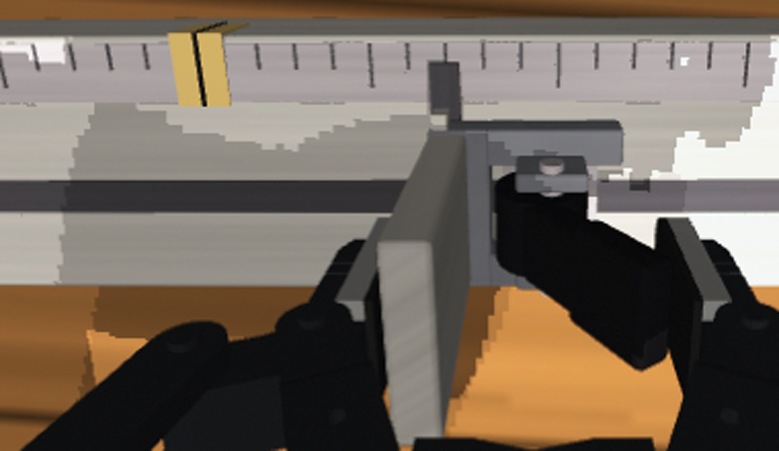

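```bash
cat >> h.py <<'E'
th=.0605;e=np.array([-np.sin(th),np.cos(th),0]);n=np.array([np.cos(th),np.sin(th),0])
def al(f,u,v,z=38): return onz(f,u,v,z)@e
def C(x0,y0,s): return lambda x,y:(x0+(x+.5)/s-.5,y0+(y+.5)/s-.5)
E
python3 - <<'E'
from h import *
w=np.load("wrist_last.npz");c=C(20,145,2.05)
for p in [(430,63),(430,105),(194,35),(204,104)]: print(p,al(w,*c(*p)),onz(w,*c(*p),38)@n)
for p in [(380,240),(388,432)]: print(p,al(w,*c(*p),106))
for p in [(664,258),(660,360)]: print(p,al(w,*c(*p),92))
s=readout.sense();print(s["eef_pos"]@e)
E
```

```text
(430, 63) -87.93246569016343 578.0991316353284
(430, 105) -87.42437804912252 566.6588672004136
(194, 35) -26.689933854251176 585.5193066604606
(204, 104) -26.632655860466002 566.8748223689213
(380, 240) -88.86719259601087
(388, 432) -87.57950312714502
(664, 258) -140.7752903885193
(660, 360) -141.38483070771875
-115.19359504731779
```

Emit:
step_arm(
  deltas=[
    {"translation": [0, -0.3, 0], "rot": [0, 0, 0]},
    {"translation": [0, -0.8, 0], "rot": [0, 0, 0]},
    {"translation": [0, -1.6, 0], "rot": [0, 0, 0]},
    {"translation": [0, -2.5, 0], "rot": [0, 0, 0]},
    {"translation": [0, -3.5, 0], "rot": [0, 0, 0]},
    {"translation": [0, -4.5, 0], "rot": [0, 0, 0]},
    {"translation": [0, -5.3, 0], "rot": [0, 0, 0]},
    {"translation": [0, -5.8, 0], "rot": [0, 0, 0]},
  ],
)

```text
clock: 5.18
eef_pos: [542.0, -24.6, 239.7]
tcp_rot: [-3.142, 0.0, 0.061]
contact_force: [-0.2, -2.6, 1.5]
opening: 0.656
```

Run:
```python
from h import *
w=grab("wrist","w5"); s=readout.sense(); print(s["eef_pos"]@e,s["eef_pos"],s["opening"],s["contact_force"])
crop(w["image"],180,145,380,295,4,"w5c")
```

```text
-57.009045483479085 [541.95366335 -24.2852789  239.60769818] 0.6584186242193553 [-0.59905981 -0.33870428  0.14138679]
```

View pics/w5c.png

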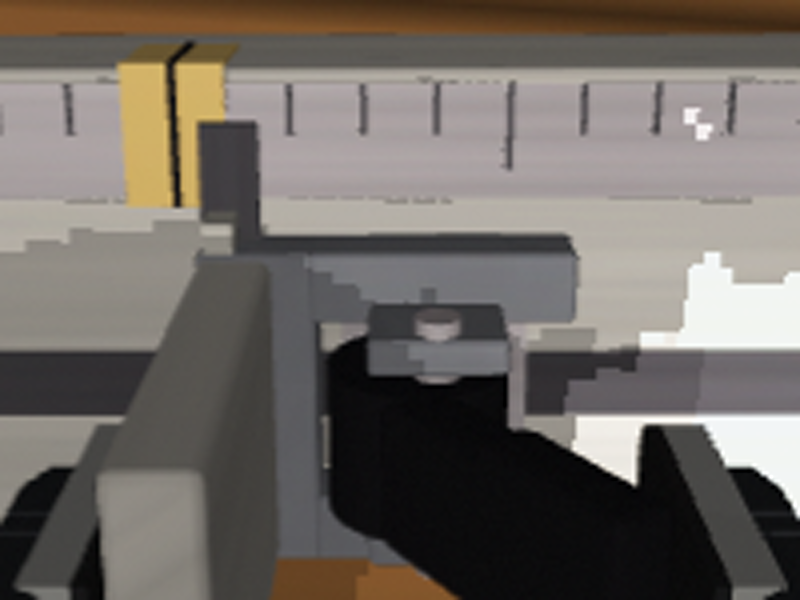

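Emit:
step_arm(
  deltas=[
    {"translation": [0, -0.1, 0], "rot": [0, 0, 0]},
    {"translation": [0, -0.2, 0], "rot": [0, 0, 0]},
    {"translation": [0, -0.3, 0], "rot": [0, 0, 0]},
    {"translation": [0, -0.3, 0], "rot": [0, 0, 0]},
  ],
  grip=93,
)

```text
clock: 5.72
eef_pos: [541.9, -22.4, 239.8]
tcp_rot: [3.142, 0.0, 0.061]
contact_force: [-2.5, -2.2, 5.9]
opening: 0.64
```

```bash
cat > look.py <<'E'
import sys
from h import *
k=sys.argv[1]
w=grab("wrist"); s=readout.sense(); print(s["clock"],"along",s["eef_pos"]@e,s["eef_pos"],s["opening"],s["opening"]*85,s["contact_force"])
crop(w["image"],180,145,380,295,4,k)
# line: darkest column among tape rows 177-195 ; report per row subpixel edges
g=cv2.cvtColor(w["image"],cv2.COLOR_RGB2GRAY).astype(float)
hsv=cv2.cvtColor(w["image"],cv2.COLOR_RGB2HSV)
for r in (163,167,172,176,178,182,186,190,194): print(r,g[r,208:248].astype(int))
E
python3 look.py w6
```

```text
5.775 along -55.08658516953814 [541.84461108 -22.36590059 239.79403749] 0.6400945645177204 54.408037984006235 [-1.41784866 -2.57857552  5.40202893]
163 [162 162 163 162 163 169 177 179 180 180 180 180 180 180 181 181 181 107
  33  46 158 181 181 181 181 181 181 181 181 181 182 155 138 158 166 166
 166 166 166 166]
167 [171 171 171 171 172 173 179 180 180 179 179 179 179 179 179 180 180 127
  51  19 155 181 180 180 181 181 180 181 181 181 180 171 143 162 170 171
 171 171 172 171]
172 [165 165 166 165 165 165 176 179 179 178 179 179 179 179 179 179 179 151
  70  20 155 179 180 179 180 180 180 180 180 180 181 180 142 154 162 163
 163 163 163 162]
176 [163 163 164 164 164 163 171 178 179 179 178 178 179 179 179 179 180 178
  92  20 117 107  72  65  64  63  65  65  65  64  65  64  62  63  63  64
  86 151 165 165]
178 [164 164 164 165 165 164 170 177 179 178 179 179 179 179 178 179 179 178
  92  21  78  93  73  64  63  62  63  64  64  64  64  63  61  62  63  64
  93 151 164 164]
182 [167 167 167 167 167 168 169 176 177 178 178 178 178 178 178 177 177 178
 104  32  80 116  83  64  63  62  64  64  64  65  65  62  61  62  62  64
  95 155 169 168]
186 [164 164 164 165 165 164 164 174 177 177 178 177 177 177 178 177 177 177
 122  48  48 131  95  63  62  62  63  63  64  64  65  62  61  61  62  64
  74 150 165 166]
190 [162 161 161 162 163 161 162 165 173 176 177 177 178 177 177 177 177 178
 148  67  20 129  94  63  63  62  63  63  64  65  64  63  60  60  62  62
  49 144 163 162]
194 [158 151 152 164 157 152 165 160 172 176 176 177 176 176 176 177 177 177
 177  90  19  90  76  62  62  62  61  62  64  64  64  63  60  62  60  61
  55 150 169 169]
```

View pics/w6.png

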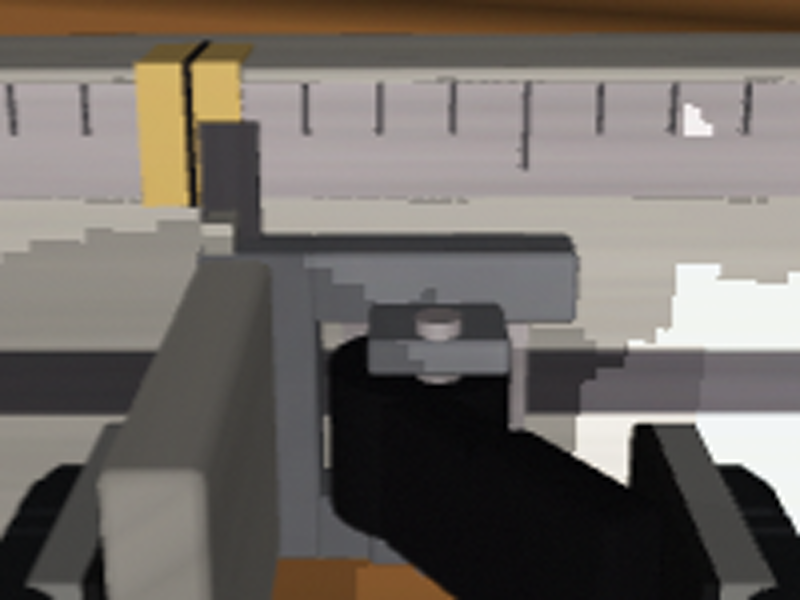

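Emit:
step_arm(
  deltas=[
    {"translation": [0, -0.05, 0], "rot": [0, 0, 0]},
    {"translation": [0, -0.1, 0], "rot": [0, 0, 0]},
    {"translation": [0, -0.1, 0], "rot": [0, 0, 0]},
    {"translation": [0, -0.1, 0], "rot": [0, 0, 0]},
  ],
)

```text
clock: 6.28
eef_pos: [541.8, -21.5, 239.8]
tcp_rot: [3.142, 0.0, 0.061]
contact_force: [-2.2, -3.1, 5.3]
opening: 0.635
```

```bash
python3 look.py w7
```

```text
6.325 along -54.16053322835818 [541.80133928 -21.44077241 239.80850125] 0.6357118370635498 54.03550615040174 [-3.28927633 -2.2198437   4.66130111]
163 [163 162 163 162 162 163 163 172 179 180 180 181 181 180 181 181 181 180
 180  95  21  80 164 181 181 182 181 182 182 181 181 181 181 145 157 165
 166 166 166 166]
167 [171 171 170 171 171 172 171 175 178 179 179 180 179 180 179 179 180 180
 180 107  32  83 163 180 180 181 180 181 181 180 181 180 181 164 167 171
 171 171 171 172]
172 [165 166 165 165 165 165 165 167 177 179 179 179 178 178 179 178 178 179
 179 125  50  48 158 180 180 180 180 179 180 180 180 180 180 150 157 163
 162 163 163 162]
176 [163 164 163 164 163 164 164 164 176 179 179 179 179 179 179 179 179 179
 179 150  68  44  62  65  64  64  64  65  65  66  65  63  62  63  64  64
  86 151 165 165]
178 [164 165 165 165 165 165 165 164 175 179 178 178 179 179 179 179 179 179
 179 150  67  44  60  64  64  63  63  64  64  64  64  62  61  62  63  64
  79 116 156 164]
182 [167 167 167 167 167 167 167 167 172 176 178 178 177 177 177 178 177 178
 179 178  90  33  59  65  62  62  63  65  64  65  63  63  61  63  62  63
  80 120 160 169]
186 [165 164 164 164 164 164 164 164 170 176 178 178 177 178 177 178 177 177
 178 177 102  38  57  63  62  62  63  64  64  65  64  62  61  61  62  64
  68 115 158 166]
190 [161 162 162 162 162 163 162 162 165 174 177 176 177 178 177 177 178 177
 177 178 122  52  56  63  64  62  62  64  65  64  65  62  61  61  62  62
  48 111 155 162]
194 [152 165 157 151 165 157 152 152 165 176 176 176 177 177 177 177 177 178
 178 178 122  47  55  62  63  61  62  64  64  64  64  63  61  61  61  61
  55 150 169 169]
```

View pics/w7.png

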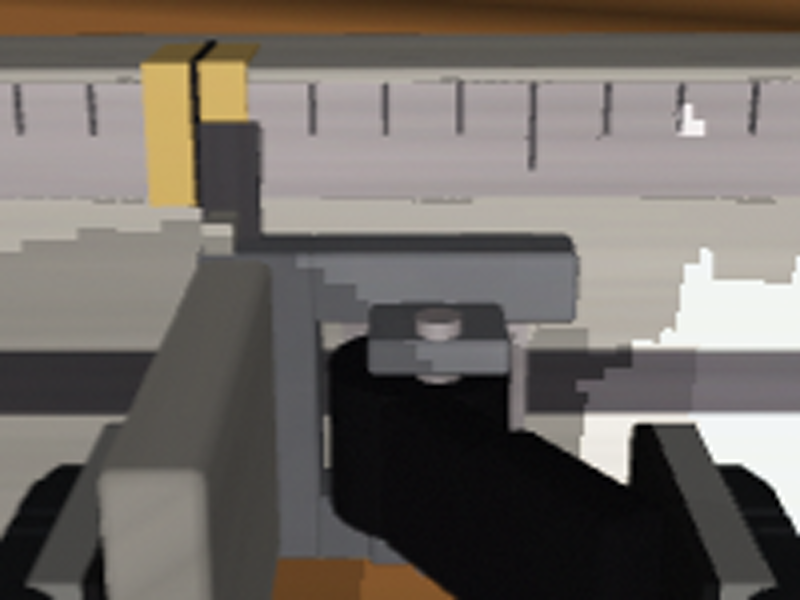

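Emit:
step_arm(
  deltas=[
    {"translation": [0, -0.03, 0], "rot": [0, 0, 0]},
    {"translation": [0, -0.06, 0], "rot": [0, 0, 0]},
    {"translation": [0, -0.08, 0], "rot": [0, 0, 0]},
    {"translation": [0, -0.08, 0], "rot": [0, 0, 0]},
  ],
  grip=97,
)

```text
clock: 6.82
eef_pos: [541.8, -20.8, 239.9]
tcp_rot: [3.141, 0.0, 0.061]
contact_force: [-1.5, -3.8, 5.4]
opening: 0.622
```

```bash
cat > look.py <<'E'
import sys
from h import *
k=sys.argv[1]
w=grab("wrist"); s=readout.sense(); print(s["clock"],"along %.2f open %.2f"%(s["eef_pos"]@e,s["opening"]*85),s["eef_pos"].round(2),s["contact_force"].round(1))
crop(w["image"],180,145,380,295,4,k)
g=cv2.cvtColor(w["image"],cv2.COLOR_RGB2GRAY).astype(float)
hsv=cv2.cvtColor(w["image"],cv2.COLOR_RGB2HSV)
# tape left border & line left edge per row -> fit lines; tongue right edge & left
L=[];TR=[]
for r in range(160,195):
    row=g[r]
    c=np.where(row[200:270]<100)[0]
    if len(c)==0: continue
    i=200+c[0]
    # 50% crossing between 178 and 20 (=99)
    x=i-1+(row[i-1]-99)/(row[i-1]-row[i]); L.append((r,x))
L=np.array(L);a=L[(L[:,0]<173)]
p=np.polyfit(a[:,0],a[:,1],1); print("line-left fit slope %.3f, at182 %.2f"%(p[0],np.polyval(p,182)), "observed first dark 178-192:",[round(x,2) for r,x in L if 177<r<193][::3])
for r in (178,182,186,190): print(r,g[r,222:240].astype(int))
W=[al(w,x+.93,r) for r,x in a]; print("line centre along",np.mean(W))
E
python3 look.py w8
```

```text
6.875 along -53.49 open 52.80 [541.8  -20.77 239.9 ] [-2.  -2.7  6.2]
line-left fit slope nan, at182 nan observed first dark 178-192: [np.float64(203.66), np.float64(228.98), np.float64(229.05), np.float64(229.31), np.float64(229.31)]
178 [179 178 179 178 178 179 179  90  34  58  64  64  62  64  64  64  65  64]
182 [178 178 178 178 177 178 178  97  31  56  64  64  62  64  63  64  64  65]
186 [177 177 178 177 178 178 177 123  48  55  65  64  62  64  64  65  64  64]
190 [178 177 177 178 177 177 177 122  48  45  60  63  62  62  63  64  64  65]
line centre along nanlook.py:16: RuntimeWarning: divide by zero encountered in scalar divide
  x=i-1+(row[i-1]-99)/(row[i-1]-row[i]); L.append((r,x))
h.py:11: RuntimeWarning: invalid value encountered in divide
  for _ in range(20): x=d/(1+k*(x@x))
```

View pics/w8.png

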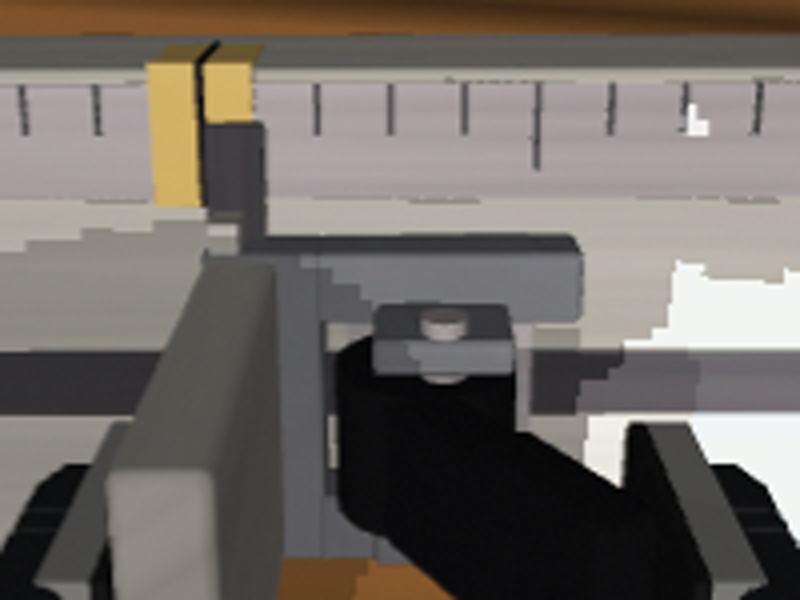

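Emit:
step_arm(
  deltas=[
    {"translation": [0, -0.05, 0], "rot": [0, 0, 0]},
    {"translation": [0, -0.1, 0], "rot": [0, 0, 0]},
    {"translation": [0, -0.12, 0], "rot": [0, 0, 0]},
    {"translation": [0, -0.12, 0], "rot": [0, 0, 0]},
  ],
  grip=103,
)

```text
clock: 7.38
eef_pos: [541.9, -19.8, 239.9]
tcp_rot: [3.141, -0.001, 0.061]
contact_force: [-1.1, -5.8, 5.0]
opening: 0.595
```

```bash
cat > look.py <<'E'
import sys
from h import *
k=sys.argv[1]
w=grab("wrist"); s=readout.sense(); print(s["clock"],"along %.2f open %.2f"%(s["eef_pos"]@e,s["opening"]*85),s["eef_pos"].round(2),s["contact_force"].round(1))
crop(w["image"],180,145,380,295,4,k)
g=cv2.cvtColor(w["image"],cv2.COLOR_RGB2GRAY).astype(float)
hsv=cv2.cvtColor(w["image"],cv2.COLOR_RGB2HSV)
tape=(hsv[...,1]>80)&(hsv[...,0]>15)&(hsv[...,0]<35)&(g>120)
vis=[];full=[];rat=[];fits=[]
for r in range(165,194):
    row=g[r]; t=np.where(tape[r,200:290])[0]+200
    if len(t)<8: continue
    i=t[0]+4
    while row[i]>165: i+=1
    if r<173:
        full.append(np.clip((180-row[i:i+5])/160,0,1).sum()); fits.append((r,i-.5+np.sum(np.clip((180-row[i:i+5])/160,0,1)*(np.arange(5)+.5))/full[-1]))
    elif r>176:
        x=i-.5+1-np.clip((178-row[i])/158,0,1)   # left edge (pixel-centre coords)
        d=np.clip((178-row[i])/158,0,1)
        vis.append(d+np.clip((63-row[i+1:i+5])/43,0,None).sum())
print("full width %.2f px, visible width %.2f +- %.2f px (want half); err leg short mm %.2f"%(np.mean(full),np.mean(vis),np.std(vis),(np.mean(vis)-np.mean(full)/2)/1.86))
f=np.array(fits);print("line centre along %.2f"%np.mean([al(w,x,r) for r,x in f]))
for r in (180,184,188,192): print(r,g[r,222:244].astype(int))
E
python3 look.py w9
```

```text
7.425 along -52.54 open 50.57 [541.93 -19.81 239.89] [-1.1 -6.2  5.5]
full width 2.13 px, visible width 1.55 +- 0.22 px (want half); err leg short mm 0.26
line centre along -26.17
180 [178 178 179 178 178 177 178 179 149  68  27  56  64  64  63  64  64  64
  64  64  64  62]
184 [177 177 178 177 177 177 178 177 177  90  19  55  64  64  62  63  63  64
  64  64  63  61]
188 [177 177 178 178 178 178 177 177 177  89  20  56  64  63  62  62  64  64
  64  65  63  61]
192 [177 178 177 177 177 178 177 177 177 101  31  46  60  62  61  62  64  63
  64  63  63  61]
```

View pics/w9.png

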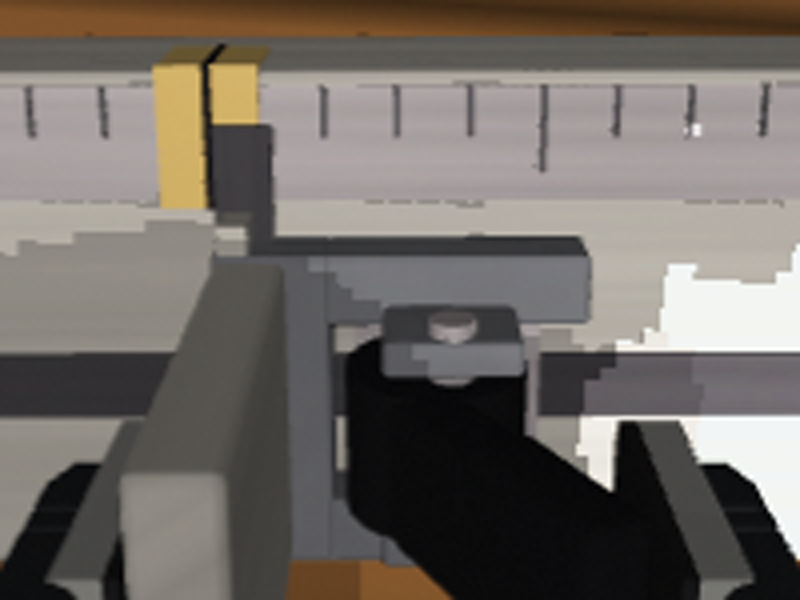

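Emit:
step_arm(
  deltas=[
    {"translation": [0, -0.03, 0], "rot": [0, 0, 0]},
    {"translation": [0, -0.05, 0], "rot": [0, 0, 0]},
    {"translation": [0, -0.05, 0], "rot": [0, 0, 0]},
  ],
)

```text
clock: 7.8
eef_pos: [542.0, -19.4, 240.0]
tcp_rot: [3.141, -0.001, 0.061]
contact_force: [-1.4, -6.9, 5.8]
opening: 0.601
```

```bash
python3 look.py w10
```

```text
7.85 along -52.17 open 50.67 [541.95 -19.44 239.99] [-1.3 -6.8  5. ]
full width 2.13 px, visible width 1.44 +- 0.22 px (want half); err leg short mm 0.20
line centre along -26.10
180 [178 178 178 178 179 179 178 178 179 102  30  46  61  65  63  62  64  64
  64  65  64  63]
184 [178 177 177 177 177 177 178 178 178 123  48  37  59  64  63  62  63  63
  64  64  63  61]
188 [177 177 177 178 177 177 178 177 177 147  66  27  57  63  62  62  63  64
  64  64  64  63]
192 [177 177 177 176 177 176 178 177 178 147  66  28  57  63  62  62  63  64
  64  64  64  62]
```

Emit:
step_arm(
  deltas=[
    {"translation": [0, -0.04, 0], "rot": [0, 0, 0]},
    {"translation": [0, -0.06, 0], "rot": [0, 0, 0]},
    {"translation": [0, -0.06, 0], "rot": [0, 0, 0]},
  ],
)

```text
clock: 8.22
eef_pos: [542.0, -19.0, 240.1]
tcp_rot: [3.14, -0.001, 0.061]
contact_force: [-1.7, -8.1, 6.1]
opening: 0.597
```

```bash
python3 look.py w11
```

```text
8.275 along -51.68 open 50.46 [541.97 -18.94 240.08] [-1.3 -6.7  6.3]
full width 2.12 px, visible width 1.38 +- 0.25 px (want half); err leg short mm 0.17
line centre along -26.08
180 [179 178 178 178 179 179 178 178 179 178 103  32  56  65  63  63  63  64
  64  65  64  63]
184 [177 177 178 177 177 177 177 179 177 178 123  48  46  61  64  63  62  64
  64  65  64  64]
188 [177 177 177 176 177 177 177 177 177 178 123  47  37  58  64  63  62  62
  64  64  64  63]
192 [173 177 177 177 177 177 177 177 177 177 148  67  27  56  63  62  62  63
  64  63  64  64]
```

View pics/w11.png

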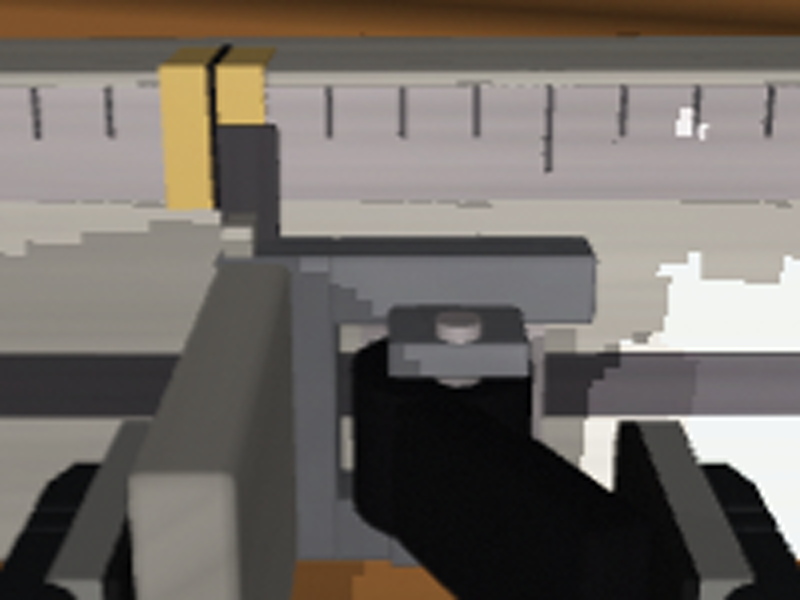

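Emit:
step_arm(
  deltas=[
    {"translation": [0, -0.02, 0], "rot": [0, 0, 0]},
    {"translation": [0, -0.04, 0], "rot": [0, 0, 0]},
    {"translation": [0, -0.05, 0], "rot": [0, 0, 0]},
    {"translation": [0, -0.05, 0], "rot": [0, 0, 0]},
  ],
  grip=108,
)

```text
clock: 8.78
eef_pos: [542.1, -18.5, 240.1]
tcp_rot: [3.14, -0.001, 0.061]
contact_force: [0.2, -8.3, 6.5]
opening: 0.579
```

```bash
python3 look.py w12
```

```text
8.825 along -51.20 open 49.24 [542.03 -18.47 240.14] [-0.5 -7.4  7.6]
full width 2.19 px, visible width 1.55 +- 0.27 px (want half); err leg short mm 0.24
line centre along -26.10
180 [177 178 179 179 179 179 178 179 179 179 179  88  16  55  64  64  62  64
  64  64  64  65]
184 [176 177 177 178 178 177 177 178 178 178 179 102  32  56  65  64  62  64
  63  64  64  64]
188 [175 177 177 178 177 178 177 178 177 178 177 122  48  46  61  63  63  63
  64  65  64  64]
192 [174 178 177 178 177 177 177 177 178 177 177 122  48  37  59  62  61  62
  63  64  65  65]
```

Emit:
step_arm(
  deltas=[
    {"translation": [0, -0.03, 0], "rot": [0, 0, 0]},
    {"translation": [0, -0.06, 0], "rot": [0, 0, 0]},
    {"translation": [0, -0.09, 0], "rot": [0, 0, 0]},
    {"translation": [0, -0.11, 0], "rot": [0, 0, 0]},
    {"translation": [0, -0.11, 0], "rot": [0, 0, 0]},
  ],
  grip=118,
)

```text
clock: 9.45
eef_pos: [542.0, -17.0, 239.9]
tcp_rot: [3.141, -0.001, 0.061]
contact_force: [-0.0, -5.9, 5.0]
opening: 0.54
```

```bash
python3 look.py w13
```

```text
9.5 along -49.75 open 45.87 [542.01 -17.01 239.96] [ 0.5 -6.1  4.8]
full width 2.14 px, visible width 1.48 +- 0.25 px (want half); err leg short mm 0.22
line centre along -26.11
180 [167 166 175 177 178 178 178 179 179 178 179 179 179 149  67  28  57  65
  64  63  63  64]
184 [168 168 172 177 177 178 178 177 178 178 178 178 178 179  89  20  54  64
  65  63  63  63]
188 [164 164 170 177 177 178 177 178 177 177 177 178 178 178 102  30  47  60
  64  63  62  64]
192 [161 162 164 174 178 178 178 178 178 177 177 178 178 177 121  47  46  61
  64  63  62  64]
```

View pics/w13.png

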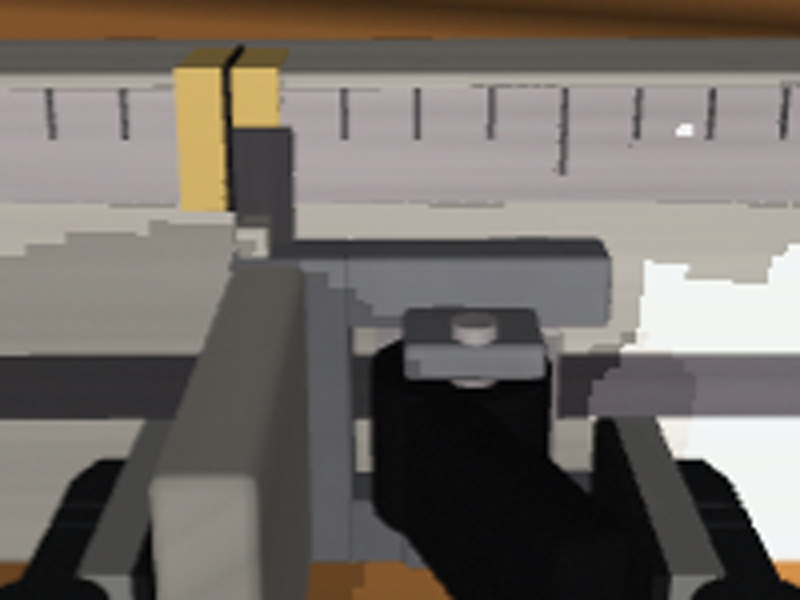

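Emit:
step_arm(
  deltas=[
    {"translation": [0, -0.04, 0], "rot": [0, 0, 0]},
    {"translation": [0, -0.08, 0], "rot": [0, 0, 0]},
    {"translation": [0, -0.12, 0], "rot": [0, 0, 0]},
    {"translation": [0, -0.16, 0], "rot": [0, 0, 0]},
    {"translation": [0, -0.17, 0], "rot": [0, 0, 0]},
  ],
  grip=130,
)

```text
clock: 10.12
eef_pos: [541.4, -14.9, 239.5]
tcp_rot: [-3.142, 0.0, 0.061]
contact_force: [0.2, -0.3, 0.4]
opening: 0.488
```

```bash
python3 look.py w14
```

```text
10.175 along -47.53 open 41.21 [541.46 -14.82 239.58] [ 0.4 -0.6 -1.1]
full width 2.13 px, visible width 1.82 +- 0.21 px (want half); err leg short mm 0.40
line centre along -26.06
180 [166 166 166 167 166 166 173 178 177 178 178 178 177 178 178 178 178 178
  89  19  45  62]
184 [166 166 166 166 166 166 171 176 178 177 177 178 178 177 177 177 178 178
 100  31  36  59]
188 [164 164 164 164 164 165 167 175 177 177 176 178 177 177 176 178 177 177
 100  31  36  59]
192 [160 160 161 160 160 161 160 174 177 177 177 177 177 177 177 177 177 177
 121  47  28  57]
```

View pics/w14.png

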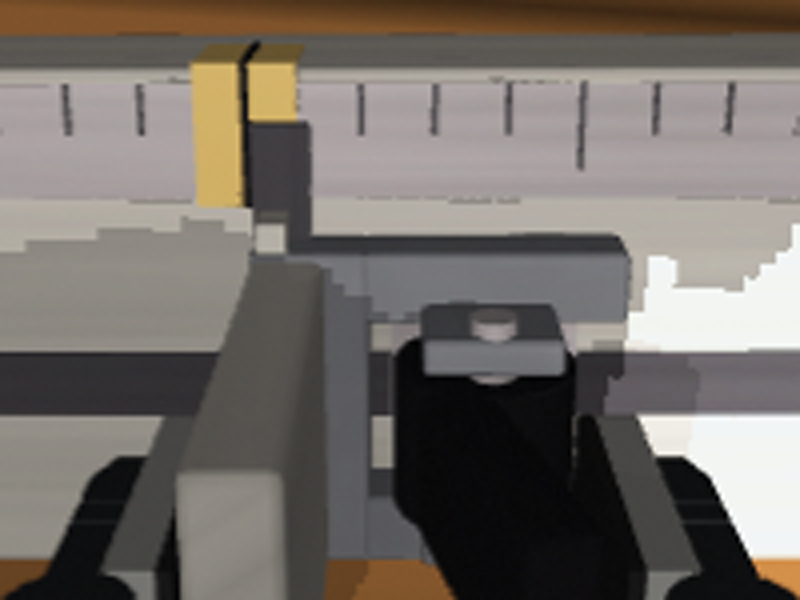

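Emit:
step_arm(
  deltas=[
    {"translation": [0, -0.04, 0], "rot": [0, 0, 0]},
    {"translation": [0, -0.07, 0], "rot": [0, 0, 0]},
    {"translation": [0, -0.07, 0], "rot": [0, 0, 0]},
    {"translation": [0, -0.07, 0], "rot": [0, 0, 0]},
  ],
)

```text
clock: 10.68
eef_pos: [541.4, -14.2, 239.7]
tcp_rot: [3.142, 0.0, 0.061]
contact_force: [0.3, 1.0, 0.1]
opening: 0.493
```

```bash
python3 look.py w15
```

```text
10.725 along -46.91 open 41.36 [541.46 -14.2  239.7 ] [-0.3 -0.8  0. ]
full width 2.05 px, visible width 1.58 +- 0.26 px (want half); err leg short mm 0.30
line centre along -26.09
180 [166 166 166 167 166 166 167 171 176 178 178 178 178 178 178 178 178 179
 178 101  31  37]
184 [165 165 165 165 166 166 167 169 176 178 178 177 177 177 177 177 178 178
 178 121  48  36]
188 [164 165 164 164 165 165 165 165 174 177 177 177 177 177 178 177 177 177
 177 121  46  28]
192 [160 161 161 160 160 161 161 160 163 173 177 177 177 177 177 178 177 177
 178 148  66  26]
```

Run:
```python
from h import *
w=np.load("wrist_last.npz"); cv2.imwrite("pics/w15f.png",cv2.resize(w["image"][120:420,:,::-1],None,fx=1.4,fy=1.4))
s=grab("scene"); crop(s["image"],200,165,330,275,6,"s15")
```

```text
(no output)
```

View pics/w15f.png

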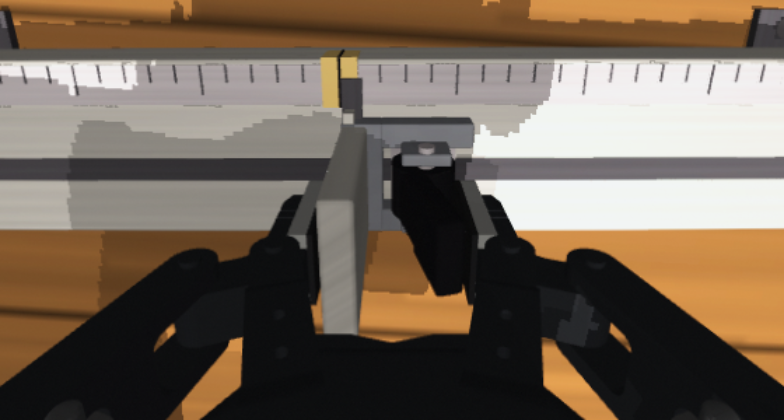

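View pics/s15.png

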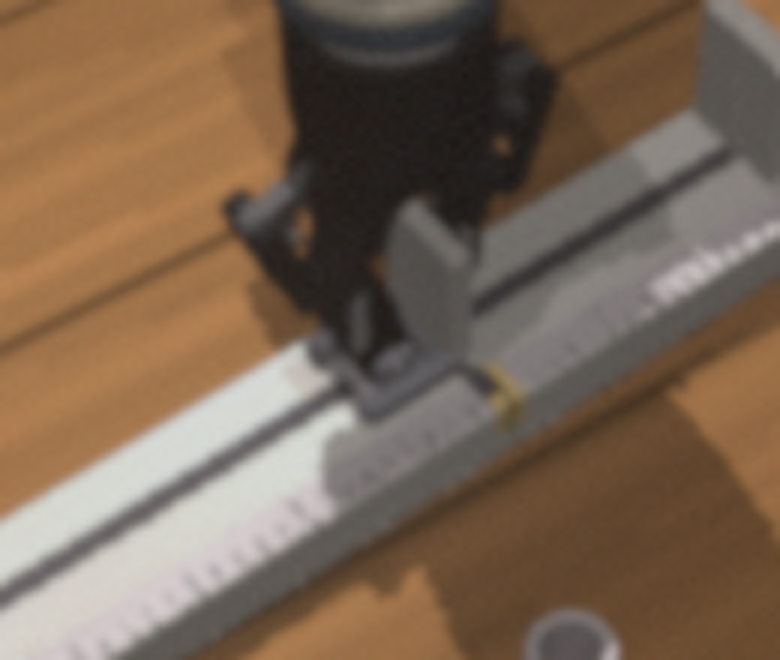

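Emit:
step_arm(
  deltas=[
    {"translation": [0, -0.04, 0], "rot": [0, 0, 0]},
    {"translation": [0, -0.08, 0], "rot": [0, 0, 0]},
    {"translation": [0, -0.12, 0], "rot": [0, 0, 0]},
    {"translation": [0, -0.16, 0], "rot": [0, 0, 0]},
    {"translation": [0, -0.2, 0], "rot": [0, 0, 0]},
    {"translation": [0, -0.22, 0], "rot": [0, 0, 0]},
  ],
  grip=144,
)

```text
clock: 11.52
eef_pos: [541.4, -12.3, 239.7]
tcp_rot: [3.141, -0.0, 0.061]
contact_force: [0.6, -4.8, 4.1]
opening: 0.437
```

```bash
python3 look.py w16
```

```text
11.575 along -44.95 open 37.11 [541.44 -12.23 239.77] [ 0.8 -5.5  2.5]
full width 2.13 px, visible width 1.52 +- 0.31 px (want half); err leg short mm 0.24
line centre along -26.09
180 [166 167 166 166 165 167 166 167 167 167 166 176 179 178 178 178 177 178
 178 178 179 178]
184 [165 166 166 167 168 167 166 167 167 166 167 167 174 178 177 177 178 178
 178 178 178 178]
188 [164 164 163 165 164 164 165 165 164 165 164 166 174 177 178 177 177 177
 177 177 177 178]
192 [161 160 161 161 160 160 160 160 160 160 160 153 170 177 177 177 177 177
 177 177 177 177]
```

View pics/w16.png

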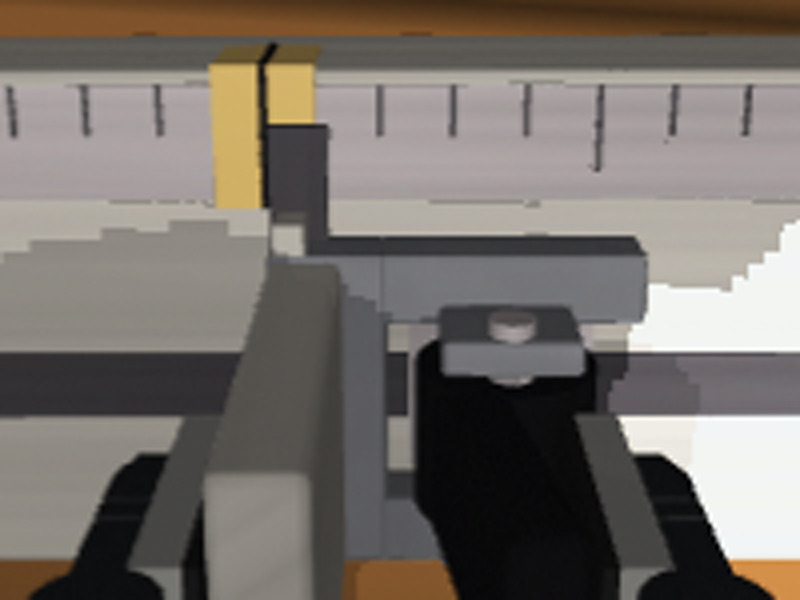

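Emit:
step_arm(
  deltas=[
    {"translation": [0, -0.04, 0], "rot": [0, 0, 0]},
    {"translation": [0, -0.08, 0], "rot": [0, 0, 0]},
    {"translation": [0, -0.12, 0], "rot": [0, 0, 0]},
    {"translation": [0, -0.16, 0], "rot": [0, 0, 0]},
    {"translation": [0, -0.18, 0], "rot": [0, 0, 0]},
    {"translation": [0, -0.18, 0], "rot": [0, 0, 0]},
  ],
  grip=156,
)

```text
clock: 12.32
eef_pos: [541.3, -10.4, 239.7]
tcp_rot: [3.141, -0.0, 0.061]
contact_force: [2.2, -4.7, 2.3]
opening: 0.391
```

```bash
python3 look.py w17
```

```text
12.375 along -43.11 open 33.20 [541.27 -10.41 239.68] [ 0.4 -5.6  0.9]
full width 2.09 px, visible width 1.70 +- 0.22 px (want half); err leg short mm 0.35
line centre along -26.01
180 [165 165 165 166 166 167 167 166 166 167 167 167 167 166 172 177 179 179
 178 178 178 178]
184 [164 165 165 165 166 165 166 165 165 165 165 166 167 167 171 176 178 178
 178 178 178 177]
188 [164 163 164 164 164 164 164 164 165 165 165 165 164 165 166 176 177 177
 177 177 178 178]
192 [161 161 160 160 161 161 161 161 160 161 161 161 160 161 160 173 177 177
 177 176 177 177]
```

Emit:
step_arm(
  deltas=[
    {"translation": [0, -0.04, 0], "rot": [0, 0, 0]},
    {"translation": [0, -0.08, 0], "rot": [0, 0, 0]},
    {"translation": [0, -0.12, 0], "rot": [0, 0, 0]},
    {"translation": [0, -0.15, 0], "rot": [0, 0, 0]},
    {"translation": [0, -0.15, 0], "rot": [0, 0, 0]},
    {"translation": [0, -0.15, 0], "rot": [0, 0, 0]},
  ],
  grip=168,
)

```text
clock: 13.12
eef_pos: [541.2, -9.3, 239.9]
tcp_rot: [3.14, -0.0, 0.062]
contact_force: [0.1, -9.5, 5.2]
opening: 0.351
```

```bash
python3 look.py w18
```

```text
13.175 along -42.06 open 30.35 [541.25  -9.36 239.93] [ 0.2 -9.3  4.9]
full width 2.12 px, visible width 1.38 +- 0.29 px (want half); err leg short mm 0.17
line centre along -26.04
180 [165 165 166 166 166 167 167 167 166 166 166 167 166 165 166 167 176 178
 178 179 178 178]
184 [165 165 165 165 165 164 165 165 165 165 166 166 165 166 167 167 166 176
 178 178 177 178]
188 [164 163 164 164 164 163 164 164 164 164 164 165 165 165 165 166 156 172
 177 177 178 178]
192 [161 161 161 160 160 160 161 160 161 160 161 161 161 160 161 160 154 171
 177 177 177 177]
```

View pics/w18.png

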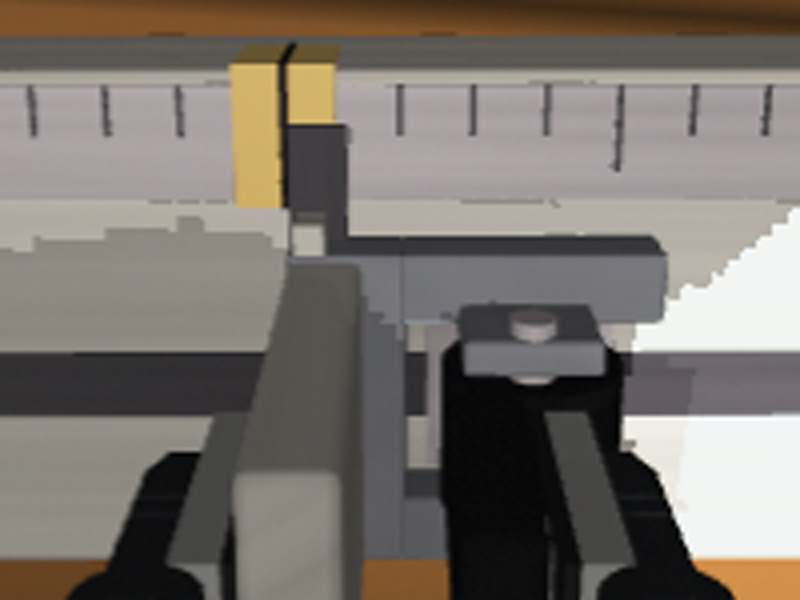

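Emit:
step_arm(
  deltas=[
    {"translation": [0, 0, 0], "rot": [0, 0, 0]},
    {"translation": [0, 0, 0], "rot": [0, 0, 0]},
    {"translation": [0, 0, 0], "rot": [0, 0, 0]},
    {"translation": [0, 0, 0], "rot": [0, 0, 0]},
  ],
  grip=185,
  squeeze=25,
)

```text
clock: 13.68
eef_pos: [541.2, -9.3, 239.9]
tcp_rot: [3.14, -0.0, 0.062]
contact_force: [-0.9, -9.0, 4.9]
opening: 0.351
```

```bash
python3 look.py w19;python3 - <<'E'
from h import *
w=np.load("wrist_last.npz"); cv2.imwrite("pics/w19f.png",cv2.resize(w["image"][120:420,:,::-1],None,fx=1.4,fy=1.4))
E
```

```text
13.725 along -42.05 open 29.92 [541.22  -9.34 239.93] [-1.4 -8.2  5. ]
full width 2.11 px, visible width 1.37 +- 0.28 px (want half); err leg short mm 0.17
line centre along -26.05
180 [166 165 167 166 166 167 166 166 167 166 166 166 166 166 166 167 176 178
 178 178 178 178]
184 [165 166 165 165 165 165 166 165 165 165 166 166 165 166 166 167 166 176
 178 178 178 178]
188 [163 163 163 164 165 164 164 164 164 165 165 165 165 165 165 166 156 172
 177 177 178 178]
192 [161 161 161 161 160 160 161 161 161 161 161 161 160 160 160 160 153 171
 177 176 177 176]
```

View pics/w19.png

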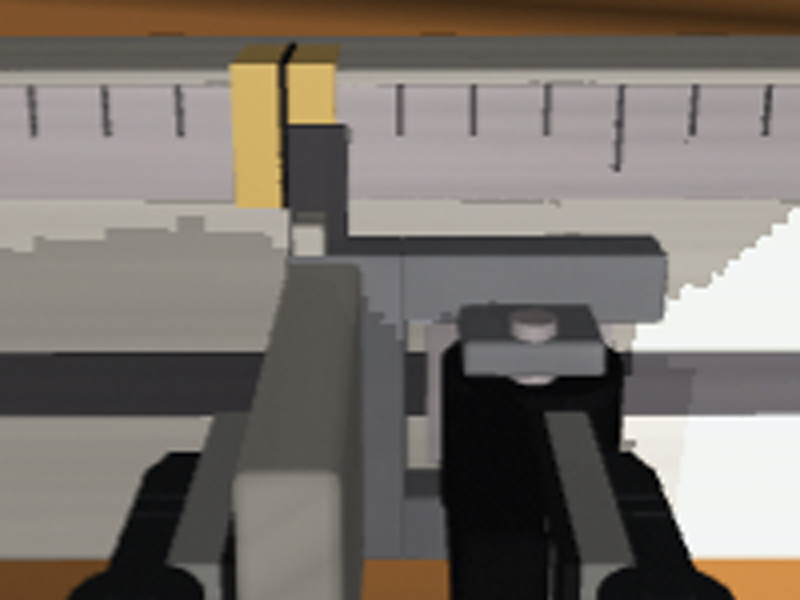

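View pics/w19f.png

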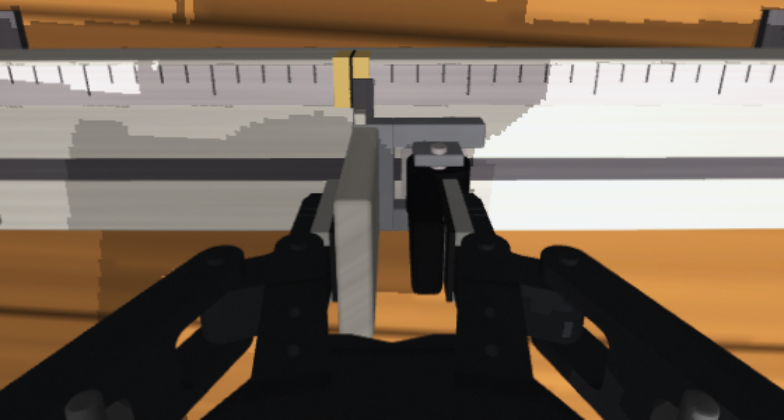

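Emit:
step_arm(
  deltas=[
    {"translation": [0, 0, 0], "rot": [0, 0, 0]},
    {"translation": [0, 0, 0], "rot": [0, 0, 0]},
    {"translation": [0, 0, 0], "rot": [0, 0, 0]},
    {"translation": [0, 0, 0], "rot": [0, 0, 0]},
  ],
)

```text
clock: 14.22
eef_pos: [541.2, -9.3, 239.9]
tcp_rot: [3.14, -0.0, 0.062]
contact_force: [-0.1, -8.8, 4.9]
opening: 0.351
```

```bash
python3 look.py w20
python3 - <<'E'
from h import *
a=cv2.imread("pics/top0.png").astype(int);t=grab("top","top20");b=t["image"][:,:,::-1].astype(int)
for n,(x,y) in dict(tee=(145,263),elbow=(391,263),nipple=(285,159),carton=(220,150)).items(): print(n,np.abs(a-b)[y-18:y+18,x-18:x+18].mean())
E
```

```text
14.275 along -42.07 open 30.05 [541.23  -9.36 239.92] [-0.6 -9.4  5.6]
full width 2.11 px, visible width 1.39 +- 0.27 px (want half); err leg short mm 0.18
line centre along -26.05
180 [165 165 166 166 166 166 166 167 166 166 166 166 166 166 166 167 176 178
 178 178 178 178]
184 [165 164 165 164 166 166 165 166 166 165 165 165 165 167 167 167 166 175
 179 178 178 178]
188 [163 164 163 164 164 164 164 165 164 164 165 165 165 165 165 165 156 171
 177 177 178 178]
192 [161 161 160 161 161 161 161 160 161 161 160 161 161 160 161 160 153 171
 177 177 177 177]
tee 4.328703703703703
elbow 35.475565843621396
nipple 18.482767489711936
carton 4.282150205761317
```

View pics/top20.png

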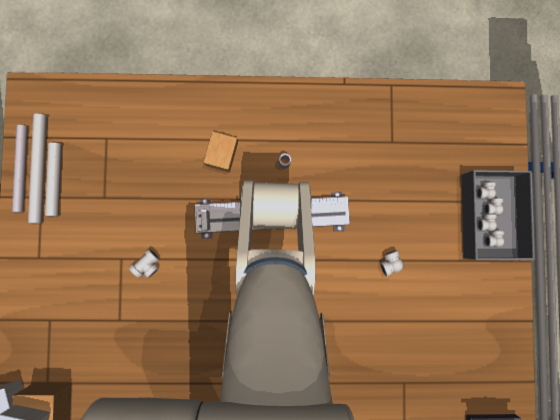

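The bystanders are where they were: tee (145,263), elbow (391,263), nipple (285,159) and carton (220,150). Only the shadows over the elbow and nipple changed. The leg and lever haven't moved, so I'm handing in.

```bash
python3 -c "
from rig import ticket
print(ticket.sign_off())"
```

```text
the job is handed in; nothing more can be done
None
```

I slid the leg about 103 mm along the beam to the pen line, then squeezed the lever shut in small steps while the hand followed. The job was handed in at about 14.3 s, with the leg and lever still held at a 25 N grip setting.

- **Lever:** the opening stopped at 30.0 mm although the fingers were told to close further. That matches the 30 mm given for fully shut.
- **Index:** in the last wrist pictures it sits about 0.15–0.2 mm short of the line's centre, inside the 1 mm line, and it was steady over the final holds. I could not remove this last bit: once the cam began to clamp, pushing moved the lever and not the leg. During the closing this reading wandered between 0.17 and 0.40 mm. I took most of that as picture noise, but the leg may have shifted by a tenth or two around mid-closing.
- **Forces:** the readings I took at the wrist stayed near 10 N or below. At the end the hand is still pushing about 9 N along the beam on the locked leg.
- **Surroundings:** the top view shows the tee, elbow, nipple and carton in place. The picture difference was high at the elbow and nipple, which I put down to changed shadows after looking.
- **Heights:** measured from two wrist views, most agreed with the given values to about 4 mm. The index point did not: it came out at 25 mm against the given 38 mm. I used the given height of 38 mm for the index and the line.

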